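# Push a used coffee capsule through the spring flap of the capsule tray

### The arm

A 6-joint arm with a two-finger parallel gripper is mounted at the origin on a cart in front of the work surface, level with it; the furniture and walls round the work are solid. World frame = base frame: x ahead of the robot, y to its left, z up, the work surface at z = 0. Lengths are in m, angles in rad, forces in N, time in s.
With the tool pointing down it reaches from about 0.35 to 0.8 m from the base axis. Payload 7.3 kg.
Tool frame: the origin (TCP) lies between the finger pads; the fingertips stand 25 mm ahead of it and the grasp point (between the pads) lies 6 mm ahead of it (r.tip_extent is the distance from the TCP to the fingertips, in m); z points along the fingers, y is the direction in which the jaws open and shut (so a half turn about z gives the same grasp; the last joint's range is limited). The gripper opens to 85 mm and grips with 20 to 120 N. Pads are 22 mm wide; open, the fingers measure 114 mm over their backs; the gripper's body (76 mm by 85 mm) begins 54 mm behind the grasp point. The pads swing forward as they close: fully open they stand 13 mm farther back than shut.
Start: joints at [0.973, 0.342, 1.524, -0, 1.275, -0.146], TCP at [0.229, 0.472, 0.23] pointing down, gripper open.
Joint ranges: [-2.53, 2.53], [-0.77, 2.02], [0.04, 2.7], [-1, 4.14], [0.28, 2.66], [-3.11, 3.11]. Speed limits (rad/s): [2.57, 2.57, 3.14, 3.14, 3.14, 3.14].

### API

Orientations are given as a unit quaternion [x, y, z, w].
In Python, from workcell import r, command_gripper, optics gives the robot as it stands. The module is installed in compiled form; this text tells all that it offers. Calls block until the motion is done:
- r.reach(position, orientation): joint-space move of the TCP to a pose.
- r.move_straight(position, orientation=None, speed=0.15, max_force=None): straight line of the TCP; orientation=None keeps the orientation; speed is the mean speed in m/s. With max_force (N) it stops when the force on the tool has changed by that much, and returns True; else False.
- r.movej(angles): joint-space move.
- command_gripper(opening, force=None): finger opening in m; force is the grip in N (None keeps the last); returns when the fingers have stopped.
- r.hold(seconds).
- r.solve_ik(position, orientation): joint angles nearest the present ones, or None.
- r.read_state(): the state.
- optics.get_image(name): name is "scene" or "top" or "wrist"; returns (picture, depth): 400x640x3 uint8, red, green, blue; 400x640 float32, m along the optical axis (not along the pixel's ray), 0 where there is no reading.
- optics.camera_model(name): a dict with "K" (3x3 intrinsics, pixels), "R" (3x3) and "t" (3): a world point X has camera coordinates R X + t; the wrist camera has in their place "tool_from_camera" (4x4, takes a point from camera to tool coordinates, whose origin is the TCP and whose axes are the flange's). Camera axes: x right, y down, z forward; pixel columns grow to the right and rows downward; lengths in m; the calibration is good to about 2 mm. A picture is of the moment at which its call begins: read the wrist's pose just before it. camera_model takes no time and is no camera call.
A pose or a line that the arm cannot do raises r.PlanningError and nothing moves.
- r.finish_job(): hands the job in, once; it reports no verdict.
The state is a dict: "time_s": time; "joint_positions": joint angles; "dq": joint speeds; "tau": joint torques, N m; "eef_pos": TCP position; "eef_rot": TCP orientation; "contact_force": force on the tool from outside, world axes, zero at the start; "torque": the same for the moment, N m; "grip_width": finger opening in m.
Only numpy, scipy, OpenCV 4.12 (cv2) and the standard library are available. Lean on these libraries where they do the work, as an engineer would, in place of code of your own. Each camera call takes 0.05 s, during which the arm holds its last target.

### The job

Put the used coffee capsule away in the wooden collecting tray without picking it up: with one fingertip push the tray's self-closing flap inward, and while that finger holds the flap open, gently push the capsule through the mouth with the other finger. Push it in so deep that the flap can swing fully shut behind it, then take the fingers out so that it does. Never lift or squeeze the capsule, and leave the other things where they are.

Things in the scene. Friction and masses are not known exactly. Their poses are not given: they have to be found in the camera images.
- capsule: used coffee capsule of copper-toned metal: a domed cup 30 mm tall standing upside down on its flat rim, 37 mm across (2 mm thick), body 31 mm across above the rim, tapering to 23 mm; about 20 g. It stands on the tray's apron, 75 to 110 mm before the shut flap; origin: centre of its underside. It slides when pushed low but can slip sideways off a narrow finger: keep the finger behind its middle.
- capsule_tray: fixed wooden capsule tray, open above. x points into the tray (the way to push), z up; origin: on the worktop under the mouth's centre. 5 mm floor from x=-165 mm (open apron before the mouth) to x=+265 (end wall). Inner width 130 mm. Walls from x=0 on, 6 mm thick, top at z=45 mm; apron lips up to z=13 mm.
- tray_mouth (a point): centre of the mouth, on the floor's top face (5 mm above the worktop); axes as the tray's. Two posts, 16x14 mm, stand at the mouth, centred 71 mm either side of here, top 47 mm above the worktop.
- flap (a joint): angle of the aluminium flap that closes the mouth: 0 = shut (stop), up to 1.5 as it swings into the tray about an upright hinge at tray x=0, y=+61 mm; it cannot swing outward. Leaf 4 mm thick, 120 mm long from the hinge, 9 to 43 mm above the worktop. A weak spring (under 0.2 N at mid leaf) shuts it within about 1 s when let go, if the 120 mm round its hinge are clear.
- flap_edge (a point): free upright edge of the flap, at half its height (26 mm above the worktop)
- mustard_jar: glass jar with a pale lid, 59 mm across, 103 mm tall, beside the tray; bystander, leave alone; origin: centre of its underside
- spice_jar: round spice jar with a black cap, 41 mm across, 105 mm tall, beside the tray; bystander, leave alone; origin: centre of its underside
- kitchen_timer: round kitchen timer, 60 mm across, 48 mm tall, beside the tray; bystander, leave alone; origin: centre of its underside
- mug: mug, 92 mm across, 95 mm tall, handle at its side, at the back right; bystander, leave alone; origin: centre of its underside
- carrot_2: small carrot, 162 mm long, on the white board at the right; bystander, leave alone; origin: centre of its underside
- teaspoon: teaspoon, 132 mm long, on the worktop at the front right; bystander, leave alone; origin: centre of its underside

How it is judged:
By the outcome, as a careful person would: the job done as asked, in the order asked, and still so for the second after the job is handed in, with the robot touching nothing.
It also fails if it takes over 48 s, if anything falls off the work surface, if the arm or the gripper's body presses on something with over 40 N, if the wrist force passes 120 N, or if a joint passes its speed limit or range.

## Working session

There is one attempt and no reset: what is moved stays moved. The work goes in short steps, each a Python script; the robot and the scene stay as the last script left them, time stands still between calls to the robot, and variables do not carry over. Pictures are saved under pics/ and viewed, and the job is handed in when it is done.

```bash
mkdir -p pics; python3 - <<'E'
from workcell import r, optics
import cv2,numpy as np
s=r.read_state();print(s)
print(r.tip_extent)
for n in("scene","top","wrist"):
    p,d=optics.get_image(n);cv2.imwrite(f"pics/{n}0.png",p[:,:,::-1]);np.save(f"pics/{n}0.npy",d)
    print(n,optics.camera_model(n))
E
```

```text
{'time_s': 0.0, 'joint_positions': array([ 9.72973106e-01,  3.42733368e-01,  1.52503467e+00, -1.83937570e-05,
        1.27544269e+00, -1.46011269e-01]), 'dq': array([ 0.00113225, -0.00068634, -0.00057214, -0.00109209,  0.0015153 ,
       -0.00094412]), 'tau': array([ 3.11473132e-04, -4.33661985e+01, -2.46016878e+01, -1.84348651e-04,
        7.73464388e-03,  9.83519101e-06]), 'eef_pos': array([0.2289618 , 0.47197003, 0.2296143 ]), 'eef_rot': array([ 2.23986721e-01,  9.74591860e-01, -7.56918569e-04, -2.85809581e-04]), 'contact_force': array([-0.16553464, -1.20258685, -0.43231025]), 'torque': array([-0.00536547,  0.03019552, -0.02892092]), 'grip_width': 0.08541821011952437}
0.025
scene {'K': array([[456.28407784,   0.        , 324.98812559],
       [  0.        , 456.28407784, 199.69976699],
       [  0.        ,   0.        ,   1.        ]]), 'R': array([[ 0.88180686, -0.47160557, -0.0022035 ],
       [-0.24722566, -0.45827296, -0.85373612],
       [ 0.40161691,  0.75337513, -0.52070124]]), 't': array([-0.56827443,  0.12873559,  1.10399741])}
top {'K': array([[418.15894054,   0.       
[... 190 characters left out ...]
    [-9.77801869e-01, -2.52573550e-02, -2.08003777e-01],
       [ 2.08066982e-01,  1.28336392e-04, -9.78114571e-01]]), 't': array([-0.17907191,  0.5310757 ,  0.94016839])}
wrist {'K': array([[278.77505703,   0.        , 320.36527223],
       [  0.        , 278.77505703, 201.83359285],
       [  0.        ,   0.        ,   1.        ]]), 'tool_from_camera': array([[ 4.33693437e-05, -9.55976152e-01, -2.93444363e-01,
         7.54709848e-02],
       [ 9.99999846e-01, -1.20997681e-04,  5.41977473e-04,
        -9.26394335e-04],
       [-5.53623626e-04, -2.93444342e-01,  9.55976000e-01,
        -1.42881928e-01],
       [ 0.00000000e+00,  0.00000000e+00,  0.00000000e+00,
         1.00000000e+00]])}
```

View pics/scene0.png

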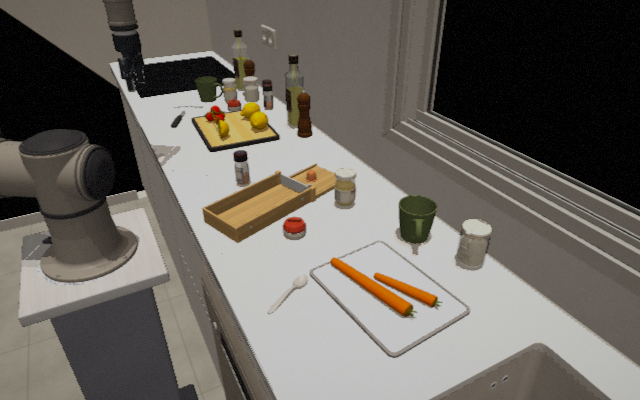

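View pics/top0.png

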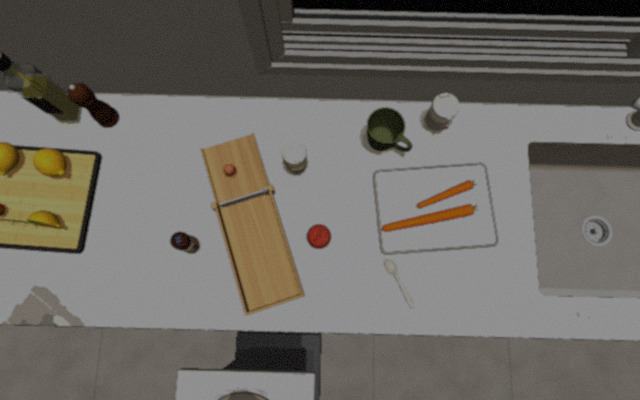

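View pics/wrist0.png

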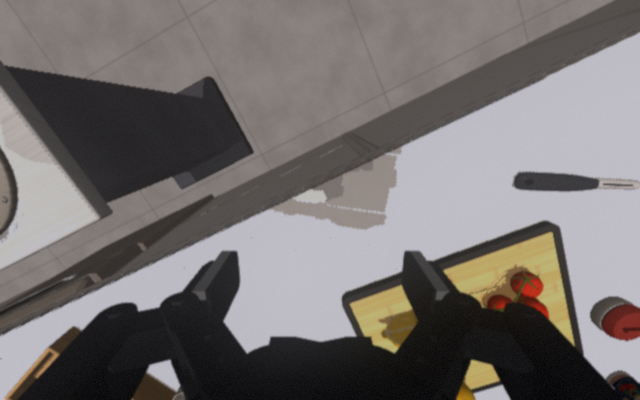

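The top view shows the tray running from the apron (top, capsule at ~(229,169)) toward the robot. The flap spans ~(219,204) to (271,188). Next I'll measure it.

```bash
cat > h.py <<'E'
import numpy as np,cv2
from workcell import r,optics,command_gripper
def unproj(n,d,u,v):
    c=optics.camera_model(n);K=c['K'];z=d
    p=np.stack([(u-K[0,2])*z/K[0,0],(v-K[1,2])*z/K[1,1],z],-1)
    return (p-c['t'])@c['R']
def ray(n,u,v,h):
    c=optics.camera_model(n);C=-c['R'].T@c['t'];dd=c['R'].T@np.linalg.solve(c['K'],[u,v,1.])
    return C+dd*(h-C[2])/dd[2]
def proj(n,X):
    c=optics.camera_model(n);p=c['R']@np.asarray(X,float)+c['t'];p=c['K']@p;return p[:2]/p[2]
E
python3 - <<'E'
from h import *
p=cv2.imread('pics/top0.png');d=np.load('pics/top0.npy')
c=p[120:320,190:320];cv2.imwrite('pics/crop.png',cv2.resize(c,None,fx=3,fy=3,interpolation=cv2.INTER_CUBIC))
p=cv2.imread('pics/scene0.png');c=p[150:250,195:365];cv2.imwrite('pics/crop2.png',cv2.resize(c,None,fx=4,fy=4,interpolation=cv2.INTER_CUBIC))
v,u=np.mgrid[0:400,0:640]
P=unproj('top',d,u,v);np.save('pics/P.npy',P)
h=P[...,2]
m=(u>150)&(u<345)&(v>120)&(v<320)
print(np.histogram(h[m],bins=np.arange(-.01,.12,.005)))
im=np.clip(h[120:320,190:320]/.06*255,0,255).astype(np.uint8);cv2.imwrite('pics/hz.png',cv2.applyColorMap(cv2.resize(im,None,fx=3,fy=3,interpolation=0),cv2.COLORMAP_JET))
E
```

```text
(array([  362, 17723, 14007,  2987,   322,   115,   127,   179,   249,
         394,   707,   277,    32,    40,    33,    38,    42,    29,
           8,    20,    23,   129,   496,   118,     0]), array([-0.01 , -0.005,  0.   ,  0.005,  0.01 ,  0.015,  0.02 ,  0.025,
        0.03 ,  0.035,  0.04 ,  0.045,  0.05 ,  0.055,  0.06 ,  0.065,
        0.07 ,  0.075,  0.08 ,  0.085,  0.09 ,  0.095,  0.1  ,  0.105,
        0.11 ,  0.115]))
```

View pics/crop.png

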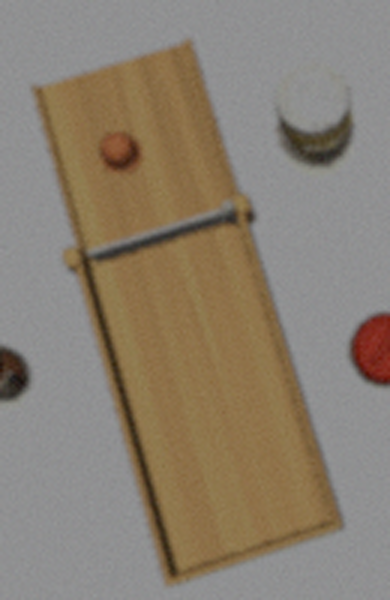

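View pics/hz.png

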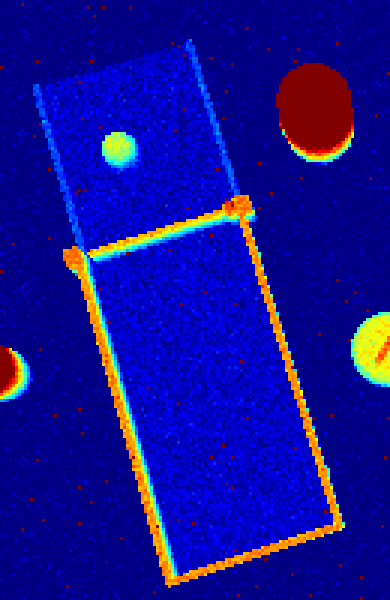

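View pics/crop2.png

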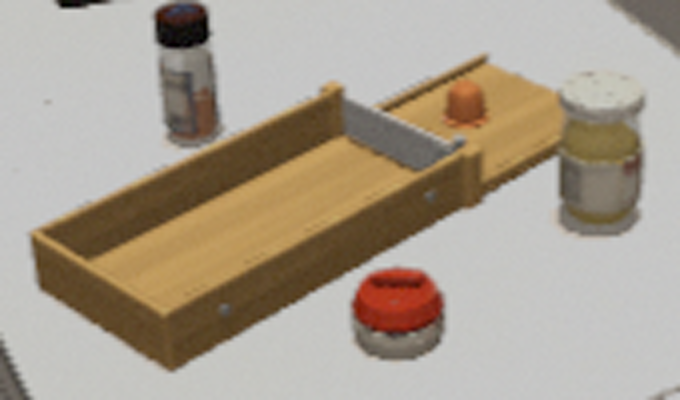

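```bash
python3 - <<'E'
from h import *
from scipy.optimize import least_squares
P=np.load('pics/P.npy');v,u=np.mgrid[0:400,0:640]
poly=np.array([[195,148],[255,130],[282,190],[308,298],[245,318],[205,210]],np.int32)
M=np.zeros((400,640),np.uint8);cv2.fillPoly(M,[poly],1)
h=P[...,2]
wt=(u>320)&(u<370)&(v>120)&(v<140)
print('worktop bias',np.median(h[(u>320)&(u<360)&(v>280)&(v<310)]),np.median(h[(u>120)&(u<180)&(v>280)&(v<310)]))
m=(M>0)&(h>.036)&(h<.055)
X=P[m][:,:2]
def loc(q,X):
    c,s=np.cos(q[2]),np.sin(q[2]);d=X-q[:2];return np.stack([d@[c,s],d@[-s,c]],-1)
def seg(L,a,b):
    a=np.array(a);b=np.array(b);t=np.clip((L-a)@(b-a)/((b-a)@(b-a)),0,1);return np.linalg.norm(L-a-t[:,None]*(b-a),axis=1)
def f(q):
    L=loc(q,X)
    return np.min([seg(L,(0,.068),(.268,.068)),seg(L,(0,-.068),(.268,-.068)),seg(L,(.268,-.068),(.268,.068)),seg(L,(0,.06),(0,-.06))],0)
c0=ray('top',245,196,.045)[:2];e=ray('top',275,305,.045)[:2]
q0=[*c0,np.arctan2(*(e-c0)[::-1])]
s=least_squares(f,q0,loss='soft_l1',f_scale=.003)
q=s.x;print(len(X),q0,q,np.median(f(q)),f(q).mean())
L=loc(q,X)
for nm,mm in [('y+',(L[:,1]>.062)&(L[:,0]>.02)),('y-',(L[:,1]<-.062)&(L[:,0]>.02)),('end',L[:,0]>.26),('flap',(abs(L[:,0])<.015)&(abs(L[:,1])<.05))]:
    print(nm,mm.sum(),L[mm].mean(0),P[m][mm][:,2].mean())
# capsule
mc=(u>215)&(u<245)&(v>155)&(v<185)&(h>.018)
C=P[mc];print('cap',C.min(0),C.max(0),C.mean(0),loc(q,C[:,:2]).mean(0),loc(q,C[:,:2]).min(0),loc(q,C[:,:2]).max(0),len(C))
mt=mc&(h>.027);print(loc(q,P[mt][:,:2]).mean(0),mt.sum())
# colour blob in top
for nm,a in [('top',(215,155,245,185)),('scene',(300,160,325,190))]:
    I=cv2.imread(f'pics/{nm}0.png');x0,y0,x1,y1=a;hs=cv2.cvtColor(I[y0:y1,x0:x1],cv2.COLOR_BGR2HSV)
    mm=(hs[...,0]<12)&(hs[...,1]>90);ys,xs=np.nonzero(mm);print(nm,xs.mean()+x0,ys.mean()+y0,mm.sum(),xs.min()+x0,xs.max()+x0,ys.min()+y0,ys.max()+y0)
    print(loc(q,ray(nm,xs.mean()+x0,ys.mean()+y0,.018)[None,:2]))
cq,sq=np.cos(q[2]),np.sin(q[2])
def W(x,y,z):return [q[0]+cq*x-sq*y,q[1]+sq*x+cq*y,z]
for n in('top','scene'):
    I=cv2.resize(cv2.imread(f'pics/{n}0.png'),None,fx=3,fy=3)
    pr=lambda x,y,z:tuple(np.round(proj(n,W(x,y,z))*3+1).astype(int))
    for a,b in [((0,.065,.045),(.265,.065,.045)),((0,-.065,.045),(.265,-.065,.045)),((.271,-.071,.045),(.271,.071,.045)),((0,.061,.043),(0,-.059,.043)),((-.165,-.065,.005),(-.165,.065,.005))]:
        cv2.line(I,pr(*a),pr(*b),(0,255,0),1)
    a=(560,340,1000,980) if n=='top' else (580,450,1100,750)
    cv2.imwrite(f'pics/ov_{n}.png',cv2.resize(I[a[1]:a[3],a[0]:a[2]],None,fx=.9,fy=.9))
np.save('q.npy',q)
E
```

```text
worktop bias -0.0007298634731381083 -0.0005753754403764734
987 [np.float64(0.5563621660437622), np.float64(0.019350559551873675), np.float64(-2.8202225617859633)] [ 0.55581187  0.02608982 -2.79821775] 0.0016914495910239497 0.0021080045964735694
y+ 279 [0.14930227 0.06764202] 0.04345901989863496
y- 329 [ 0.14953025 -0.06772594] 0.043141901346269856
end 186 [ 0.26757958 -0.00069103] 0.043688409855525565
flap 88 [ 0.00061887 -0.00083874] 0.04077767910459758
cap [ 0.32809749 -0.16572187  0.01803896] [0.64155869 0.07940835 1.03097675] [0.61664476 0.0575568  0.0675535 ] [-0.06787559 -0.00914964] [-0.09590201 -0.02739231] [0.27899793 0.10395057] 106
[-0.06343424 -0.00787546] 75
top 229.77380952380952 170.41666666666666 84 224 236 165 176
[[-0.08144254 -0.01418044]]
scene 310.8205128205128 177.4102564102564 39 306 315 173 180
[[-0.07704139 -0.00591738]]
```

```bash
python3 - <<'E'
from h import *
q=np.load('q.npy');P=np.load('pics/P.npy');v,u=np.mgrid[0:400,0:640];h=P[...,2]
def loc(X):
    c,s=np.cos(q[2]),np.sin(q[2]);d=X-q[:2];return np.stack([d@[c,s],d@[-s,c]],-1)
for lo in(.015,.022,.026):
    m=(u>215)&(u<245)&(v>155)&(v<185)&(h>lo)&(h<.042);L=loc(P[m][:,:2]);print(lo,m.sum(),L.mean(0),L.min(0),L.max(0),(L.min(0)+L.max(0))/2)
d=np.load('pics/scene0.npy');Q=unproj('scene',d,u,v);h=Q[...,2]
for lo in(.012,.018,.024):
    m=(u>298)&(u<325)&(v>163)&(v<186)&(h>lo)&(h<.042);L=loc(Q[m][:,:2]);k=abs(L[:,0]+.085)<.03;L=L[k];print(lo,len(L),L.mean(0),L.min(0),L.max(0),(L.min(0)+L.max(0))/2)
E
```

```text
0.015 110 [-0.0809489 -0.0132784] [-0.09590201 -0.02739231] [-0.07010465 -0.00059457] [-0.08300333 -0.01399344]
0.022 93 [-0.08182482 -0.01376724] [-0.09590201 -0.02739231] [-0.0704772  -0.00111096] [-0.0831896  -0.01425163]
0.026 80 [-0.08236635 -0.01405872] [-0.09590201 -0.02652982] [-0.07085215 -0.00206527] [-0.08337708 -0.01429755]
0.012 92 [-0.08203205 -0.01550988] [-0.11326798 -0.07066164] [-0.06801287  0.00117419] [-0.09064042 -0.03474372]
0.018 65 [-0.08026273 -0.01059233] [-0.09615207 -0.02689233] [-0.07026203  0.00101409] [-0.08320705 -0.01293912]
0.024 45 [-0.08092748 -0.01136881] [-0.09615207 -0.02689233] [-0.07026203 -0.00113404] [-0.08320705 -0.01401318]
```

View pics/ov_top.png

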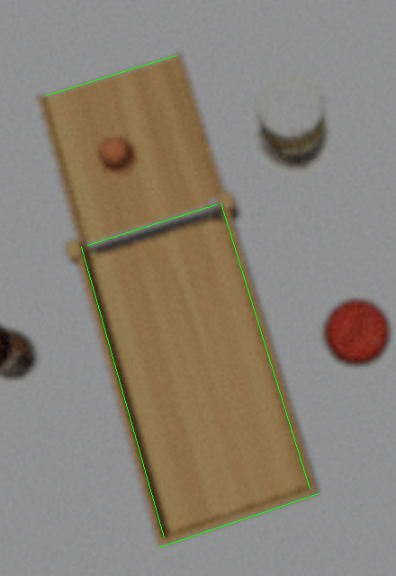

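View pics/ov_scene.png

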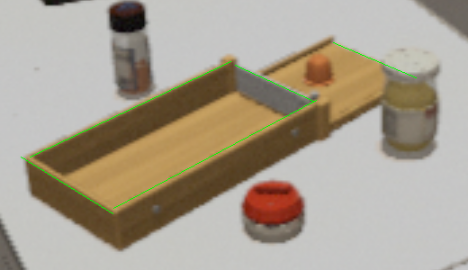

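```bash
cat >> h.py <<'E'
from scipy.spatial.transform import Rotation as Ro
q=np.load('q.npy');cq,sq=np.cos(q[2]),np.sin(q[2])
def W(x,y):return np.array([q[0]+cq*x-sq*y,q[1]+sq*x+cq*y])
def loc(X):
    d=np.asarray(X)[...,:2]-q[:2];return np.stack([d@[cq,sq],d@[-sq,cq]],-1)
FLIP=0
def quat(phi,flip=None):
    # tool z down, tool y along tray direction phi (F on +y side when flip=0)
    a=q[2]+phi+(np.pi if (FLIP if flip is None else flip) else 0)
    y=np.array([np.cos(a),np.sin(a),0]);z=np.array([0,0,-1.]);x=np.cross(y,z)
    return Ro.from_matrix(np.stack([x,y,z],1)).as_quat()
E
python3 - <<'E'
from h import *
P=np.load('pics/P.npy');v,u=np.mgrid[0:400,0:640];h=P[...,2]
for nm,(a,b,c,d,lo,hi) in dict(mustard=(278,138,312,175,.095,.112),spice=(165,225,205,255,.095,.115),timer=(300,220,335,252,.03,.06)).items():
    m=(u>=a)&(u<c)&(v>=b)&(v<d)&(h>lo)&(h<hi);L=loc(P[m]);print(nm,m.sum(),np.median(L,0),(L.min(0)+L.max(0))/2,P[m].mean(0))
for flip in(0,1):
  for phi in(0,30,60,90):
    for x in(-.06,0,.08):
      J=r.solve_ik([*W(x,0.),.04],quat(np.radians(phi),flip));print(flip,phi,x,None if J is None else np.round(J,2))
E
```

```text
mustard 470 [-0.0463338   0.14996493] [-0.04781619  0.14983228] [ 0.6502406  -0.09925     0.10124644]
spice 273 [ 0.07019117 -0.15403092] [ 0.06948722 -0.15430995] [0.43812579 0.14712846 0.10417815]
timer 401 [0.14814451 0.14606706] [0.14806926 0.14571491] [ 0.46579842 -0.16143065  0.03702594]
0 0 -0.06 [-0.05  0.7   1.48 -0.    0.96  2.75]
0 0 0 [-0.09  0.62  1.66 -0.    0.87  2.71]
0 0 0.08 [-0.16  0.51  1.88 -0.    0.75  2.64]
0 30 -0.06 [-0.05  0.7   1.48 -0.    0.96  2.23]
0 30 0 [-0.09  0.62  1.66 -0.    0.87  2.18]
0 30 0.08 [-0.16  0.51  1.88 -0.    0.75  2.11]
0 60 -0.06 [-0.05  0.7   1.48 -0.    0.96  1.7 ]
0 60 0 [-0.09  0.62  1.66 -0.    0.87  1.66]
0 60 0.08 [-0.16  0.51  1.88 -0.    0.75  1.59]
0 90 -0.06 [-0.05  0.7   1.48 -0.    0.96  1.18]
0 90 0 [-0.09  0.62  1.66 -0.    0.87  1.14]
0 90 0.08 [-0.16  0.51  1.88 -0.    0.75  1.07]
1 0 -0.06 [-0.05  0.7   1.48 -0.    0.96 -0.39]
1 0 0 [-0.09  0.62  1.66 -0.    0.87 -0.43]
1 0 0.08 [-0.16  0.51  1.88 -0.    0.75 -0.5 ]
1 30 -0.06 [-0.05  0.7   1.48 -0.    0.96 -0.92]
1 30 0 [-0.09  0.62  1.66 -0.    0.87 -0.96]
1 30 0.08 [-0.16  0.51  1.88 -0.    0.75 -1.03]
1 60 -0.06 [-0.05  0.7   1.48 -0.    0.96 -1.44]
1 60 0 [-0.09  0.62  1.66 -0.    0.87 -1.48]
1 60 0.08 [-0.16  0.51  1.88 -0.    0.75 -1.55]
1 90 -0.06 [-0.05  0.7   1.48 -0.    0.96 -1.96]
1 90 0 [-0.09  0.62  1.66 -0.    0.87 -2.01]
1 90 0.08 [-0.16  0.51  1.88 -0.    0.75 -2.08]
```

```bash
python3 - <<'E'
from h import *
Q=quat(0,1)
r.reach([.34,.32,.07],Q)
for op in(.085,.05,.03):
    command_gripper(op)
    s=r.move_straight([.34,.32,.005],speed=.04,max_force=3)
    st=r.read_state();print(op,st['grip_width'],s,st['eef_pos'],st['contact_force'],st['time_s'])
    r.move_straight([.34,.32,.045],speed=.12)
    if op==.05:
        p,d=optics.get_image('wrist');cv2.imwrite('pics/w1.png',p[:,:,::-1])
command_gripper(.085)
p,d=optics.get_image('wrist');cv2.imwrite('pics/w2.png',p[:,:,::-1]);np.save('pics/w2.npy',d)
print(r.read_state()['time_s'])
E
```

```text
0.085 0.08488870314725924 False [0.34011565 0.32006889 0.00517841] [0.36533595 0.20825375 0.81114235] 3.1167
0.05 0.049787883847854215 False [0.34014912 0.32011444 0.00518965] [ 0.04621365  0.33935314 -0.32768008] 5.1917
0.03 0.029957493475814372 False [0.3401703  0.32010299 0.00519616] [ 0.08395715 -0.46246299 -0.40043051] 7.2083
8.325
```

View pics/w2.png

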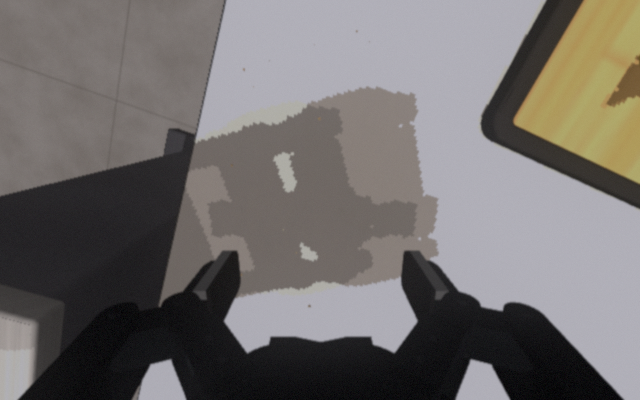

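```bash
python3 - <<'E'
from h import *
P=np.load('pics/P.npy')
for X in[(.34,.32),(.34,.27),(.34,.37),(.34,.2),(.4,.32)]:
    u,v=np.round(proj('top',[*X,0])).astype(int);print(X,u,v,P[v,u])
c=optics.camera_model('wrist')
T=c['tool_from_camera'];K=c['K'];d=np.load('pics/w2.npy')
st=r.read_state();R=Ro.from_quat(st['eef_rot']).as_matrix()
for (u,v) in [(228,265),(232,255),(412,255),(418,265),(300,230),(320,310),(230,290),(205,300),(450,320)]:
    z=d[v,u];p=T@[ (u-K[0,2])*z/K[0,0],(v-K[1,2])*z/K[1,1],z,1];print(u,v,z,'tool',p[:3].round(4),'world',(R@p[:3]+st['eef_pos']).round(4))
E
```

```text
(0.34, 0.32) 118 284 [0.34049918 0.31981827 0.0020674 ]
(0.34, 0.27) 139 285 [ 0.3394576   0.27158878 -0.0040659 ]
(0.34, 0.37) 98 284 [ 0.33933961  0.36968177 -0.00129996]
(0.34, 0.2) 168 285 [0.34111021 0.1987693  0.00324049]
(0.4, 0.32) 121 259 [0.40059884 0.32036561 0.00139221]
228 265 0.12823646 tool [ 0.0093 -0.0436 -0.0287] world [0.2958 0.314  0.0737]
232 255 0.13361508 tool [ 0.0111 -0.0435 -0.0226] world [0.2953 0.3158 0.0675]
412 255 0.13316977 tool [ 0.0113  0.0427 -0.023 ] world [0.3764 0.345  0.068 ]
418 265 0.12528388 tool [ 0.0108  0.0428 -0.0314] world [0.3766 0.3445 0.0764]
300 230 0.20367925 tool [-0.0047 -0.0159  0.0459] world [ 0.3266  0.3102 -0.0009]
320 310 0.22381783 tool [-0.074  -0.0013  0.0457] world [ 0.3636  0.2499 -0.0007]
230 290 0.13134393 tool [-0.0036 -0.0437 -0.0294] world [0.3001 0.3019 0.0744]
205 300 0.10768545 tool [ 0.0068 -0.0457 -0.051 ] world [0.2947 0.311  0.0959]
450 320 0.0897659 tool [ 0.0119  0.0406 -0.0682] world [0.3742 0.3449 0.1132]
```

```bash
python3 - <<'E'
from h import *
c=optics.camera_model('wrist');T=np.linalg.inv(c['tool_from_camera']);K=c['K']
for x in(-.011,.011):
  for z in(-.025,-.015,0,.012,.025):
    p=T@[x,-.0425,z,1];p=K@p[:3];print(x,z,p[:2]/p[2],p[2])
d=np.load('pics/w2.npy')
np.set_printoptions(linewidth=200,precision=3)
print(d[236:300:4,212:248:3])
I=cv2.imread('pics/w1.png')[180:400,150:500];cv2.imwrite('pics/w1c.png',cv2.resize(cv2.convertScaleAbs(I,alpha=2),None,fx=2,fy=2))
print(r.read_state())
E
```

```text
-0.011 -0.025 [236.59357406 297.6112239 ] 0.1377480436745233
-0.011 -0.015 [242.01431544 285.85187862] 0.14730951887249208
-0.011 0 [248.94306759 270.82116917] 0.16165173166944524
-0.011 0.012 [253.65951263 260.58967097] 0.1731255019070078
-0.011 0.025 [258.1107792  250.93343086] 0.1855554196643672
0.011 -0.025 [232.48473135 257.65096547] 0.13130458994381475
0.011 -0.015 [238.43231995 248.06608444] 0.14086606514178351
0.011 0 [245.97971716 235.90301985] 0.1552082779387367
0.011 0.012 [251.08247254 227.67963614] 0.16668204817629922
0.011 0.025 [255.87271102 219.95989138] 0.17911196593365863
[[0.206 0.206 0.205 0.204 0.205 0.205 0.205 0.206 0.205 0.206 0.205 0.205]
 [0.206 0.206 0.205 0.207 0.204 0.206 0.206 0.206 0.206 0.205 0.204 0.205]
 [0.207 0.207 0.207 0.207 0.208 0.208 0.207 0.206 0.207 0.206 0.207 0.208]
 [0.209 0.207 0.208 0.208 0.209 0.208 0.209 0.    0.207 0.207 0.208 0.208]
 [0.209 0.209 0.209 0.136 0.136 0.136 0.137 0.137 0.14  0.208 0.208 0.209]
 [0.209 0.21  0.133 0.133 0.133 0.132 0.133 0.134 0.14  0.211 0.209 0.21 ]
 [0.138 0.129 0.13  0.13  0.129 0.129 0.131 0.136 0.1
[... 497 characters left out ...]
 0.123 0.126 0.131 0.135 0.141 0.218 0.218 0.218]
 [0.11  0.113 0.116 0.12  0.122 0.126 0.131 0.136 0.141 0.22  0.219 0.219]
 [0.109 0.113 0.116 0.121 0.121 0.127 0.131 0.136 0.22  0.221 0.22  0.22 ]]
{'time_s': 8.325, 'joint_positions': array([5.907e-01, 4.882e-01, 1.908e+00, 4.269e-06, 7.452e-01, 2.473e-01]), 'dq': array([-0.001, -0.002, -0.   ,  0.001,  0.002,  0.001]), 'tau': array([-1.756e-03, -4.186e+01, -1.571e+01, -4.737e-05,  8.544e-04, -4.153e-05]), 'eef_pos': array([0.34 , 0.32 , 0.045]), 'eef_rot': array([ 5.759e-01,  8.175e-01, -4.709e-05, -1.962e-05]), 'contact_force': array([ 0.128, -1.056,  0.143]), 'torque': array([ 0.009, -0.001, -0.035]), 'grip_width': 0.08533970004782113}
```

View pics/w1c.png

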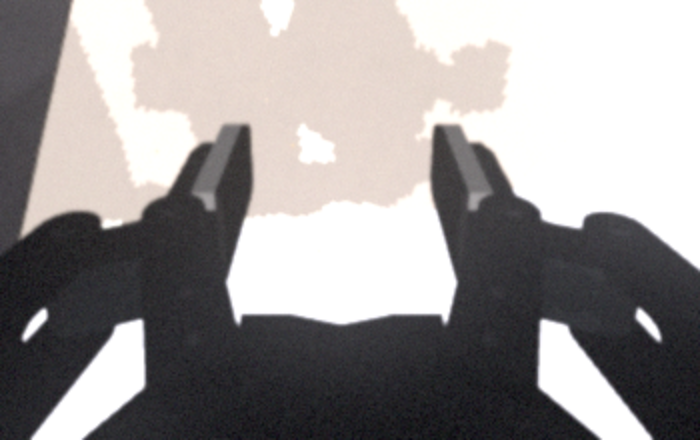

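The wrist depth puts the open fingertips about 14 mm *behind* the TCP, and neither touch test made contact. Both disagree with the stated 25 mm ahead, so I'll touch down deeper under force guard.

```bash
python3 - <<'E'
from h import *
r.move_straight([.34,.32,.008],speed=.15)
for op in(.085,.045):
    if op<.08:
        command_gripper(op)
    s=r.move_straight([.34,.32,-.035],speed=.04,max_force=3)
    st=r.read_state();print(op,st['grip_width'],s,st['eef_pos'],st['contact_force'],st['time_s'])
    r.move_straight([.34,.32,.005],speed=.15)
print(r.read_state()['time_s'])
E
```

```text
0.085 0.08491892666445812 True [ 0.34005429  0.32005662 -0.01401049] [-0.93063888 -0.61390347  8.4422814 ] 9.3667
0.045 0.044804999194893176 True [ 0.34022543  0.32015589 -0.00318019] [-1.59498162 -0.72801023  5.89530118] 10.55
10.8
```

Touch results: tip z is TCP z + 14 mm at full opening, and +3 mm at 45 mm. The spec is about 25 mm off here, so I'll use the measured values. Next is a 2D check of the two-finger path before I move.

```bash
cat > plan.py <<'E'
import numpy as np
T=.0075;Wd=.022;HING=np.array([0,.061])
def dirs(ph):return np.array([np.cos(ph),np.sin(ph)]),np.array([np.sin(ph),-np.cos(ph)])
def rect(c,ph,t=T):
    u,w=dirs(ph);return [c+a*t/2*u+b*Wd/2*w for a in(-1,1) for b in(-1,1)]
def leaf(cs):
    best=0
    for c in cs:
        for k in np.linspace(0,1,1):
            d=c-HING;rho=np.hypot(*d)
            if rho<.119: best=max(best,np.arctan2(d[0],-d[1])+np.arcsin(min(1,.002/rho)))
    return best
def prect(p,c,ph):
    u,w=dirs(ph);d=p-c;a=max(abs(d@u)-T/2,0);b=max(abs(d@w)-Wd/2,0);return np.hypot(a,b)
def leafdist(p,th):
    d=np.array([np.sin(th),-np.cos(th)]);v=p-HING;s=np.clip(v@d,0,.12);return np.hypot(*(v-s*d))-.002
def report(tcp,ph,op,cap,lbl=''):
    tcp=np.array(tcp);u,w=dirs(ph);s=op+T;R=tcp-u*s/2;F=tcp+u*s/2
    ed=[F+T/2*u+b*w for b in np.linspace(-.011,.011,9)]
    th=leaf(rect(F,ph)+ed)
    print(f"{lbl:8s} ph{np.degrees(ph):5.0f} op{op*1e3:4.0f} F{(F*1e3).round(0)} R{(R*1e3).round(0)} th{np.degrees(th):4.0f} leaf-cap{1e3*(leafdist(cap,th)-.0185):5.0f} leaf-R{1e3*leafdist(R,th)-11:5.0f} R-cap{1e3*(prect(cap,R,ph)-.0155):6.1f} F-cap{1e3*(prect(cap,F,ph)-.0155):5.1f} Ry{1e3*min(c[1] for c in rect(R,ph)):.0f} Fy{1e3*max(c[1] for c in rect(F,ph)):.0f} cap{(cap*1e3).round(0)}")
def fromR(R,ph,op):return np.array(R)+dirs(ph)[0]*(op+T)/2
E
cat > t.py <<'E'
from plan import *
rad=np.radians
cap=np.array([-.083,-.014]);O=.085
def seq(name,a,b,n,cap,push=False):
    # a,b=(tcp,ph,op)
    for k in np.linspace(0,1,n):
        tcp=a[0]+(b[0]-a[0])*k;ph=a[1]+(b[1]-a[1])*k;op=a[2]+(b[2]-a[2])*k
        c=cap+(b[0]-a[0])*k if push else cap
        report(tcp,ph,op,c,name)
    return c
Rin=lambda xc,g=0:xc-.0155-T/2-g
A0=(fromR([Rin(-.083,.002),-.014],0,O),0,O)
xc1=.015
A1=(fromR([Rin(xc1),-.014],0,O),0,O)
for k in np.linspace(0,1,6):
    t=A0[0]+(A1[0]-A0[0])*k;report(t,0,O,np.array([max(-.083,t[0]-(O+T)/2+T/2+.0155),-.014]),'A')
cap=np.array([xc1,-.014])
ph=rad(60);u,w=dirs(ph)
wd=.011+.0155+.003
# F point at C start
Rc=cap-w*wd
opC=.044
Fc=Rc+u*(opC+T)
B2=(Fc-u*(O+T)/2,ph,O)
seq('B',(A1[0]-[.003,0],0,O),B2,7,cap)
C0=(fromR(Rc,ph,opC),ph,opC)
seq('B3',B2,C0,5,cap)
d=.028
C1=(C0[0]+w*(.003+d),ph,opC)
C0=(C0[0]+w*.003,ph,opC)
cap=seq('C',C0,C1,3,cap,True)
ph2=rad(85);u2,w2=dirs(ph2);opD=.052
D=(fromR(cap-w2*wd,ph2,opD),ph2,opD)
seq('D',(C1[0]-w*.003,ph,opC),D,4,cap)
E0=(D[0]+w2*.003,ph2,opD)
E1=(E0[0]+w2*.085,ph2,opD)
cap=seq('E',E0,E1,5,cap,True)
print(np.hypot(*(cap-HING))-.0185)
E
python3 t.py
```

```text
A        ph    0 op  85 F[-12. -14.] R[-104.  -14.] th   0 leaf-cap   62 leaf-R   91 R-cap   2.0 F-cap 52.0 Ry-25 Fy-3 cap[-83. -14.]
A        ph    0 op  85 F[  8. -14.] R[-84. -14.] th  12 leaf-cap   59 leaf-R   85 R-cap   0.0 F-cap 54.0 Ry-25 Fy-3 cap[-65. -14.]
A        ph    0 op  85 F[ 28. -14.] R[-64. -14.] th  28 leaf-cap   55 leaf-R   79 R-cap   0.0 F-cap 54.0 Ry-25 Fy-3 cap[-45. -14.]
A        ph    0 op  85 F[ 48. -14.] R[-44. -14.] th  40 leaf-cap   47 leaf-R   69 R-cap   0.0 F-cap 54.0 Ry-25 Fy-3 cap[-25. -14.]
A        ph    0 op  85 F[ 68. -14.] R[-24. -14.] th  50 leaf-cap   40 leaf-R   60 R-cap   0.0 F-cap 54.0 Ry-25 Fy-3 cap[ -5. -14.]
A        ph    0 op  85 F[ 88. -14.] R[ -4. -14.] th  56 leaf-cap   33 leaf-R   52 R-cap   0.0 F-cap 54.0 Ry-25 Fy-3 cap[ 15. -14.]
B        ph    0 op  85 F[ 85. -14.] R[ -7. -14.] th  55 leaf-cap   33 leaf-R   53 R-cap   3.0 F-cap 51.0 Ry-25 Fy-3 cap[ 15. -14.]
B        ph   10 op  85 F[77. -3.] R[-14. -19.] th  58 leaf-cap   35 leaf-R   62 R-cap  10.5 F-cap 43.5 Ry-30 Fy9 cap[ 15. -14.]
B        ph   20 op  85 F[67.  8.] R[-20. -23
[... 2130 characters left out ...]
.2 Ry-30 Fy39 cap[ 39. -28.]
E        ph   85 op  52 F[18. 34.] R[ 13. -26.] th  53 leaf-cap   27 leaf-R   48 R-cap   0.0 F-cap 42.4 Ry-30 Fy38 cap[ 39. -28.]
E        ph   85 op  52 F[39. 32.] R[ 34. -28.] th  64 leaf-cap   35 leaf-R   52 R-cap  -0.0 F-cap 42.4 Ry-32 Fy36 cap[ 60. -30.]
E        ph   85 op  52 F[60. 30.] R[ 55. -29.] th  70 leaf-cap   39 leaf-R   53 R-cap  -0.0 F-cap 42.4 Ry-34 Fy35 cap[ 82. -32.]
E        ph   85 op  52 F[82. 28.] R[ 76. -31.] th  73 leaf-cap   40 leaf-R   53 R-cap  -0.0 F-cap 42.4 Ry-36 Fy33 cap[103. -34.]
E        ph   85 op  52 F[103.  26.] R[ 98. -33.] th  75 leaf-cap   46 leaf-R   53 R-cap   0.0 F-cap 42.4 Ry-38 Fy31 cap[124. -35.]
0.13850961309945317
```

```bash
cat > t2.py <<'E'
exec(open('t.py').read().split('ph=rad(60)')[0].replace("report(t,0","0 and report(t,0"))
import sys
for deg,opC in((78,.046),(72,.046)):
    print('=====',deg)
    cap=np.array([xc1,-.014]);ph=rad(deg);u,w=dirs(ph);wd=.011+.0155+.003
    Rc=cap-w*wd;Fc=Rc+u*(opC+T)
    om=.062
    B2=(Fc-u*(om+T)/2,ph,om)
    seq('B',(A1[0]-[.003,0],0,O),B2,7,cap)
    C0=(fromR(Rc,ph,opC),ph,opC);seq('B3',B2,C0,3,cap)
    C0=(C0[0]+w*.003,ph,opC);C1=(C0[0]+w*.105,ph,opC)
    cap=seq('C',C0,C1,5,cap,True);print(np.hypot(*(cap-HING))-.0185)
E
python3 t2.py
```

```text
===== 78
B        ph    0 op  85 F[ 85. -14.] R[ -7. -14.] th  55 leaf-cap   33 leaf-R   53 R-cap   3.0 F-cap 51.0 Ry-25 Fy-3 cap[ 15. -14.]
B        ph   13 op  81 F[74.  0.] R[-12. -20.] th  58 leaf-cap   35 leaf-R   62 R-cap   8.7 F-cap 41.4 Ry-31 Fy12 cap[ 15. -14.]
B        ph   26 op  77 F[61. 13.] R[-15. -24.] th  60 leaf-cap   37 leaf-R   69 R-cap  12.7 F-cap 33.6 Ry-36 Fy24 cap[ 15. -14.]
B        ph   39 op  74 F[46. 24.] R[-17. -27.] th  60 leaf-cap   37 leaf-R   72 R-cap  13.9 F-cap 28.6 Ry-38 Fy35 cap[ 15. -14.]
B        ph   52 op  70 F[30. 33.] R[-17. -28.] th  56 leaf-cap   33 leaf-R   70 R-cap  12.4 F-cap 27.3 Ry-38 Fy42 cap[ 15. -14.]
B        ph   65 op  66 F[14. 40.] R[-17. -27.] th  52 leaf-cap   29 leaf-R   67 R-cap   9.6 F-cap 30.6 Ry-35 Fy48 cap[ 15. -14.]
B        ph   78 op  62 F[-3. 44.] R[-17. -24.] th  37 leaf-cap   12 leaf-R   51 R-cap   6.7 F-cap 37.6 Ry-29 Fy50 cap[ 15. -14.]
B3       ph   78 op  62 F[-3. 44.] R[-17. -24.] th  37 leaf-cap   12 leaf-R   51 R-cap   6.7 F-cap 37.6 Ry-29 Fy50 cap[ 15. -14.]
B3       ph   78 op  54 F[-3. 44.] R[-16. -16.] t
[... 2165 characters left out ...]
.6 Ry-12 Fy53 cap[ 15. -14.]
C        ph   72 op  46 F[ 6. 45.] R[-10.  -6.] th  54 leaf-cap   31 leaf-R   47 R-cap   0.0 F-cap 36.6 Ry-13 Fy52 cap[ 15. -14.]
C        ph   72 op  46 F[31. 37.] R[ 15. -14.] th  63 leaf-cap   36 leaf-R   47 R-cap   0.0 F-cap 36.6 Ry-21 Fy44 cap[ 40. -22.]
C        ph   72 op  46 F[56. 29.] R[ 40. -22.] th  66 leaf-cap   37 leaf-R   47 R-cap  -0.0 F-cap 36.6 Ry-29 Fy36 cap[ 65. -30.]
C        ph   72 op  46 F[81. 21.] R[ 65. -30.] th  68 leaf-cap   37 leaf-R   47 R-cap  -0.0 F-cap 36.6 Ry-37 Fy28 cap[ 90. -38.]
C        ph   72 op  46 F[106.  13.] R[ 90. -38.] th  68 leaf-cap   43 leaf-R   46 R-cap  -0.0 F-cap 36.6 Ry-45 Fy20 cap[115. -46.]
0.13878269354170902
```

```bash
cat >> h.py <<'E'
from plan import *
FLIP=1
TIPZ=.0105
def hh(op):return .0138*(op/.085)**2.1
def pose(tcp,ph,op,tipz=None):
    return [*W(*tcp),(TIPZ if tipz is None else tipz)-hh(op)],quat(ph)
E
python3 - <<'E'
from h import *
command_gripper(.085)
p=r.read_state()['eef_pos'];r.move_straight([p[0],p[1],.15],speed=.3)
tcp=fromR([-.083-.0155-T/2-.003,-.014],0,.085)
P_,Q=pose(tcp,0,.085,.10);r.reach([P_[0],P_[1],.13],Q);r.move_straight(P_,Q,speed=.2)
s=r.read_state();p,d=optics.get_image('wrist');cv2.imwrite('pics/w3.png',p[:,:,::-1]);np.save('pics/w3.npy',d)
np.savez('pics/w3s.npz',p=s['eef_pos'],q=s['eef_rot']);print(s['time_s'],P_,s['eef_pos'],loc(s['eef_pos']),s['grip_width'])
c=optics.camera_model('wrist');Tm=c['tool_from_camera'];K=c['K'];v,u=np.mgrid[0:400,0:640]
X=np.stack([(u-K[0,2])*d/K[0,0],(v-K[1,2])*d/K[1,1],d],-1)@Tm[:3,:3].T+Tm[:3,3]
Wd_=X@Ro.from_quat(s['eef_rot']).as_matrix().T+s['eef_pos']
L=loc(Wd_);h=Wd_[...,2]
for lo,hi in((.015,.04),(.024,.04),(.028,.04)):
    m=(h>lo)&(h<hi)&(abs(L[...,0]+.083)<.03)&(abs(L[...,1]+.014)<.03);print(m.sum(),L[m].mean(0),L[m].min(0),L[m].max(0))
m=(h>.037)&(h<.047)&(abs(L[...,0])<.02)&(abs(L[...,1])<.05);print('flap top',m.sum(),L[m].mean(0) if m.any() else 0)
m=(abs(L[...,0]+.13)<.02)&(abs(L[...,1])<.03)&(h<.04);print('floor',np.median(h[m]))
E
```

```text
13.6667 [np.float64(0.6066543384362526), np.float64(0.0591359015593904), 0.0862] [0.6060108  0.06022817 0.08613239] [-0.05876176 -0.01524517] 0.08526709799979426
1102 [-0.08317655 -0.01878767] [-0.09827676 -0.02967562] [-0.07003268 -0.00358197]
902 [-0.08362659 -0.01754718] [-0.09792128 -0.02875906] [-0.07059527 -0.00383313]
747 [-0.08389043 -0.01663239] [-0.09645641 -0.02742811] [-0.07199072 -0.00383313]
flap top 864 [-0.00067533 -0.00298525]
floor 0.004318471760318687
```

View pics/w3.png

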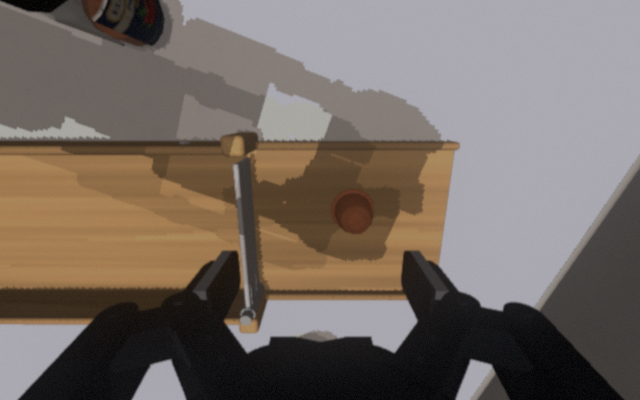

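```bash
python3 - <<'E'
from h import *
tcp=fromR([-.084-.0155-T/2-.0025,-.0152],0,.085)
P_,Q=pose(tcp,0,.085)
s=r.move_straight(P_,Q,speed=.06,max_force=5)
st=r.read_state();print(s,st['time_s'],np.array(P_),st['eef_pos'],loc(st['eef_pos']),tcp,st['contact_force'])
p,d=optics.get_image('wrist');cv2.imwrite('pics/w4.png',p[:,:,::-1])
p,d=optics.get_image('top');cv2.imwrite('pics/t4.png',cv2.resize(p[110:250,180:330,::-1],None,fx=4,fy=4))
E
```

```text
False 15.3583 [ 0.60672115  0.06043418 -0.0033    ] [ 0.6070305   0.06041134 -0.00286554] [-0.0597836  -0.01507434] [-0.0595 -0.0152] [0.12398937 0.1610569  0.78153938]
```

View pics/w4.png

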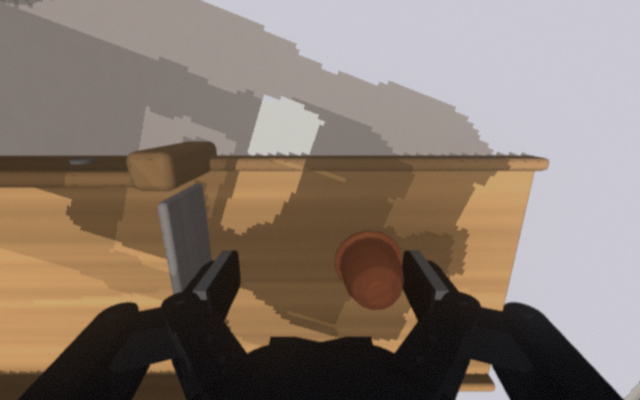

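View pics/t4.png

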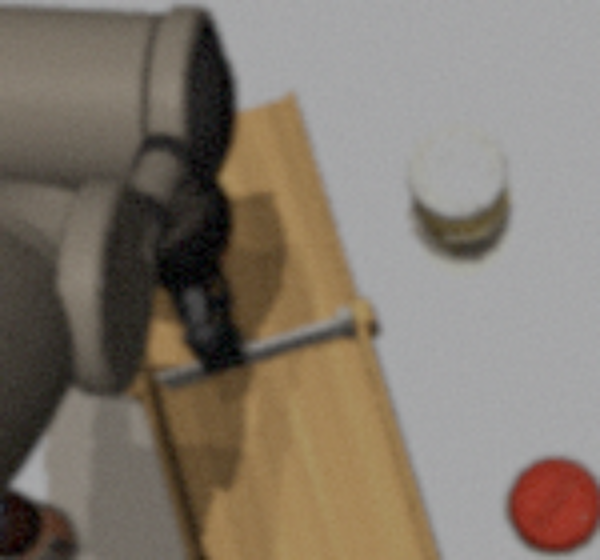

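```bash
python3 - <<'E'
from h import *
st=r.read_state();c=optics.camera_model('wrist');Ti=np.linalg.inv(c['tool_from_camera']);K=c['K']
R=Ro.from_quat(st['eef_rot']).as_matrix()
I=cv2.imread('pics/w4.png')
def pr(x,y,z):
    X=R.T@(np.array([*W(x,y),z])-st['eef_pos']);p=Ti@[*X,1];p=K@p[:3];return p[:2]/p[2]
for cy,col in((-.0152,(0,255,0)),(-.012,(255,0,0))):
  for rr,z in((.0185,.007),(.0115,.035)):
    pts=np.array([pr(-.084+rr*np.cos(a),cy+rr*np.sin(a),z) for a in np.linspace(0,6.28,40)]);cv2.polylines(I,[np.round(pts*4).astype(np.int32)],True,col,1,cv2.LINE_AA,2)
cv2.imwrite('pics/w4o.png',cv2.resize(I[180:380,180:480],None,fx=2.6,fy=2.6))
E
```

```text
(no output)
```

View pics/w4o.png

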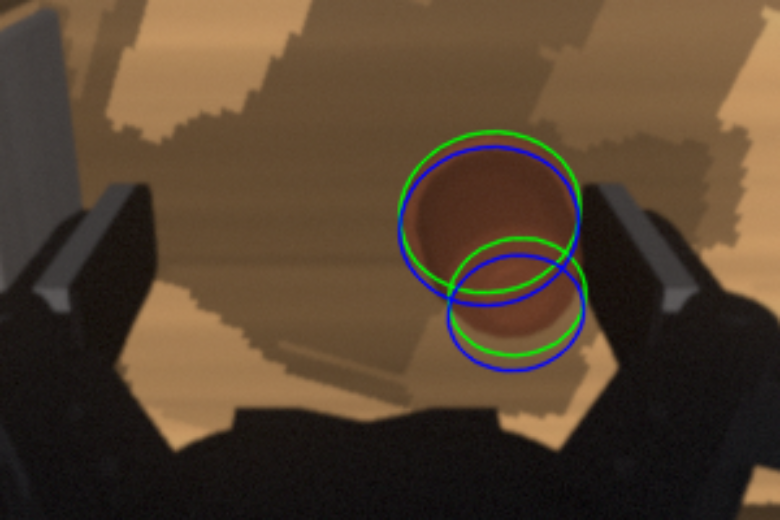

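```bash
cat > ov.py <<'E'
from h import *
def look(name,cx,cy):
    st=r.read_state();p,d=optics.get_image('wrist');I=p[:,:,::-1].copy()
    c=optics.camera_model('wrist');Ti=np.linalg.inv(c['tool_from_camera']);K=c['K'];R=Ro.from_quat(st['eef_rot']).as_matrix()
    def pr(x,y,z):
        X=R.T@(np.array([*W(x,y),z])-st['eef_pos']);q_=Ti@[*X,1];q_=K@q_[:3];return q_[:2]/q_[2]
    pts=np.array([pr(cx+.0185*np.cos(a),cy+.0185*np.sin(a),.007) for a in np.linspace(0,6.28,40)]);cv2.polylines(I,[np.round(pts*4).astype(np.int32)],True,(0,255,0),1,cv2.LINE_AA,2)
    cv2.imwrite(f'pics/{name}.png',I)
    print(st['time_s'],'tcp',loc(st['eef_pos']).round(4),st['eef_pos'][2].round(4),st['contact_force'].round(1),st['grip_width'])
E
python3 - <<'E'
from ov import *
P_,Q=pose((.041,-.015),0,.085)
print(r.move_straight(P_,Q,speed=.05,max_force=12))
look('w5',.014,-.0135)
p,d=optics.get_image('scene');cv2.imwrite('pics/s5.png',cv2.resize(p[120:260,180:380,::-1],None,fx=3,fy=3))
E
```

```text
False
17.6167 tcp [ 0.0409 -0.015 ] -0.0034 [ 0.5 -0.3  1.1] 0.08498031276616853
```

View pics/w5.png

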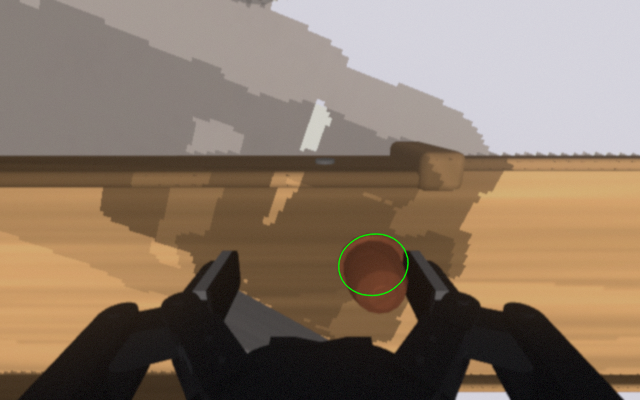

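View pics/s5.png

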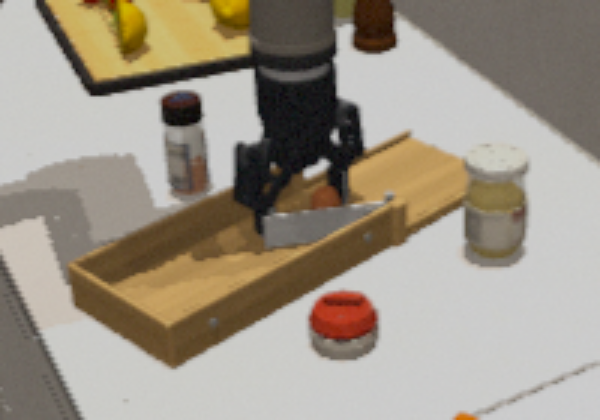

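```bash
cat > t3.py <<'E'
from plan import *
rad=np.radians
def seq(name,a,b,n,cap,push=False):
    for k in np.linspace(0,1,n):
        tcp=a[0]+(b[0]-a[0])*k;ph=a[1]+(b[1]-a[1])*k;op=a[2]+(b[2]-a[2])*k
        c=cap+(b[0]-a[0])*k if push else cap
        report(tcp,ph,op,c,name)
    return c
cap=np.array([.014,-.0135]);DEG=74
ph=rad(DEG);u,w=dirs(ph);opC=.046;wd=.011+.0155+.003
Rc=cap-w*wd
C0=(fromR(Rc,ph,opC),ph,opC)
M0=(np.array([.038,-.015]),0,.085)
M1=(np.array([.0175,-.002]),rad(40),.085)
M1c=(M1[0],M1[1],.064)
M2=(C0[0]+np.array([0.000,.002]),ph,.064)
M2c=(M2[0],ph,opC)
if __name__=='__main__':
    seq('M1',M0,M1,5,cap);seq('cl',M1,M1c,3,cap);seq('M2',M1c,M2,5,cap);seq('cl2',M2,M2c,3,cap);seq('C0',M2c,C0,2,cap)
    C1=(C0[0]+w*.003,ph,opC);C2=(C1[0]+w*.105,ph,opC);c=seq('C',C1,C2,5,cap,True);print(np.hypot(*(c-HING))-.0185)
E
python3 t3.py
```

```text
M1       ph    0 op  85 F[ 84. -15.] R[ -8. -15.] th  55 leaf-cap   32 leaf-R   54 R-cap   3.0 F-cap 51.0 Ry-26 Fy-4 cap[ 14. -14.]
M1       ph   10 op  85 F[78. -4.] R[-13. -20.] th  58 leaf-cap   35 leaf-R   62 R-cap   8.1 F-cap 45.9 Ry-31 Fy8 cap[ 14. -14.]
M1       ph   20 op  85 F[71.  7.] R[-16. -24.] th  61 leaf-cap   38 leaf-R   69 R-cap  12.4 F-cap 41.6 Ry-36 Fy19 cap[ 14. -14.]
M1       ph   30 op  85 F[63. 18.] R[-17. -28.] th  64 leaf-cap   40 leaf-R   75 R-cap  15.4 F-cap 38.6 Ry-40 Fy29 cap[ 14. -14.]
M1       ph   40 op  85 F[53. 28.] R[-18. -32.] th  67 leaf-cap   43 leaf-R   80 R-cap  16.9 F-cap 37.1 Ry-43 Fy39 cap[ 14. -14.]
cl       ph   40 op  85 F[53. 28.] R[-18. -32.] th  67 leaf-cap   43 leaf-R   80 R-cap  16.9 F-cap 37.1 Ry-43 Fy39 cap[ 14. -14.]
cl       ph   40 op  75 F[49. 24.] R[-14. -28.] th  62 leaf-cap   39 leaf-R   73 R-cap  11.7 F-cap 31.8 Ry-39 Fy35 cap[ 14. -14.]
cl       ph   40 op  64 F[45. 21.] R[-10. -25.] th  57 leaf-cap   34 leaf-R   64 R-cap   6.4 F-cap 26.6 Ry-36 Fy32 cap[ 14. -14.]
M2       ph   40 op  64 F[45. 21.] R[-10. -25.] th  57 leaf
[... 1212 characters left out ...]
.6 Ry-12 Fy53 cap[ 14. -14.]
C        ph   74 op  46 F[ 3. 45.] R[-11.  -6.] th  50 leaf-cap   27 leaf-R   46 R-cap   0.0 F-cap 36.6 Ry-13 Fy52 cap[ 14. -14.]
C        ph   74 op  46 F[29. 38.] R[ 14. -13.] th  63 leaf-cap   35 leaf-R   47 R-cap  -0.0 F-cap 36.6 Ry-20 Fy45 cap[ 39. -21.]
C        ph   74 op  46 F[54. 31.] R[ 39. -21.] th  67 leaf-cap   37 leaf-R   47 R-cap  -0.0 F-cap 36.6 Ry-27 Fy37 cap[ 64. -28.]
C        ph   74 op  46 F[79. 24.] R[ 64. -28.] th  69 leaf-cap   37 leaf-R   47 R-cap   0.0 F-cap 36.6 Ry-35 Fy30 cap[ 90. -35.]
C        ph   74 op  46 F[104.  16.] R[ 89. -35.] th  70 leaf-cap   42 leaf-R   46 R-cap   0.0 F-cap 36.6 Ry-42 Fy23 cap[115. -42.]
0.13612763600927102
```

```bash
python3 - <<'E'
s=open('t3.py').read()
s=s.replace("M2=(C0[0]+np.array([0.000,.002]),ph,.064)","p2=rad(62);u2,w2=dirs(p2)\nM2=(fromR(cap-w2*.0305-u2*.008,p2,opC),p2,.064)").replace("M2c=(M2[0],ph,opC)","M2c=(M2[0],p2,opC)").replace("seq('C0',M2c,C0,2,cap)","seq('C0',M2c,C0,4,cap)")
open('t3.py','w').write(s)
E
python3 t3.py|sed -n 9,30p
```

```text
M2       ph   40 op  64 F[45. 21.] R[-10. -25.] th  57 leaf-cap   34 leaf-R   64 R-cap   6.4 F-cap 26.6 Ry-36 Fy32 cap[ 14. -14.]
M2       ph   46 op  64 F[37. 28.] R[-13. -23.] th  58 leaf-cap   35 leaf-R   65 R-cap   6.3 F-cap 26.9 Ry-33 Fy39 cap[ 14. -14.]
M2       ph   51 op  64 F[29. 35.] R[-16. -20.] th  60 leaf-cap   37 leaf-R   65 R-cap   6.2 F-cap 29.1 Ry-30 Fy45 cap[ 14. -14.]
M2       ph   56 op  64 F[21. 42.] R[-18. -17.] th  63 leaf-cap   39 leaf-R   65 R-cap   6.8 F-cap 33.2 Ry-26 Fy52 cap[ 14. -14.]
M2       ph   62 op  64 F[13. 49.] R[-21. -14.] th  72 leaf-cap   46 leaf-R   65 R-cap   8.1 F-cap 38.9 Ry-23 Fy57 cap[ 14. -14.]
cl2      ph   62 op  64 F[13. 49.] R[-21. -14.] th  72 leaf-cap   46 leaf-R   65 R-cap   8.1 F-cap 38.9 Ry-23 Fy57 cap[ 14. -14.]
cl2      ph   62 op  55 F[11. 45.] R[-19. -10.] th  55 leaf-cap   32 leaf-R   56 R-cap   5.9 F-cap 34.7 Ry-19 Fy53 cap[ 14. -14.]
cl2      ph   62 op  46 F[ 8. 41.] R[-17.  -6.] th  46 leaf-cap   24 leaf-R   47 R-cap   4.5 F-cap 30.6 Ry-15 Fy49 cap[ 14. -14.]
C0       ph   62 op  46 F[ 8. 41.] R[-17.  -6.] th  46 leaf-
[... 431 characters left out ...]
.6 Ry-12 Fy53 cap[ 14. -14.]
C        ph   74 op  46 F[ 3. 45.] R[-11.  -6.] th  50 leaf-cap   27 leaf-R   46 R-cap   0.0 F-cap 36.6 Ry-13 Fy52 cap[ 14. -14.]
C        ph   74 op  46 F[29. 38.] R[ 14. -13.] th  63 leaf-cap   35 leaf-R   47 R-cap  -0.0 F-cap 36.6 Ry-20 Fy45 cap[ 39. -21.]
C        ph   74 op  46 F[54. 31.] R[ 39. -21.] th  67 leaf-cap   37 leaf-R   47 R-cap  -0.0 F-cap 36.6 Ry-27 Fy37 cap[ 64. -28.]
C        ph   74 op  46 F[79. 24.] R[ 64. -28.] th  69 leaf-cap   37 leaf-R   47 R-cap   0.0 F-cap 36.6 Ry-35 Fy30 cap[ 90. -35.]
C        ph   74 op  46 F[104.  16.] R[ 89. -35.] th  70 leaf-cap   42 leaf-R   46 R-cap   0.0 F-cap 36.6 Ry-42 Fy23 cap[115. -42.]
0.13612763600927102
```

```bash
sed -i 's/u2\*.008/u2*.010/' t3.py; python3 - <<'E'
from ov import *
from t3 import *
go=lambda M,op,sp:print(r.move_straight(*pose(M[0],M[1],op),speed=sp,max_force=15))
go(M0,.085,.04)
go(M1,.064,.025)
command_gripper(.064)
look('w6',*cap)
go(M2,.046,.02)
command_gripper(.046)
look('w7',*cap)
p,d=optics.get_image('scene');cv2.imwrite('pics/s7.png',cv2.resize(p[120:260,180:380,::-1],None,fx=3,fy=3))
E
```

```text
False
False
19.4667 tcp [ 0.0176 -0.002 ] 0.0029 [ 0.4 -0.6  0.8] 0.06419241023495932
False
21.425 tcp [-0.0055  0.0159] 0.0069 [1.  1.1 0.3] 0.045958401553479
```

View pics/w6.png

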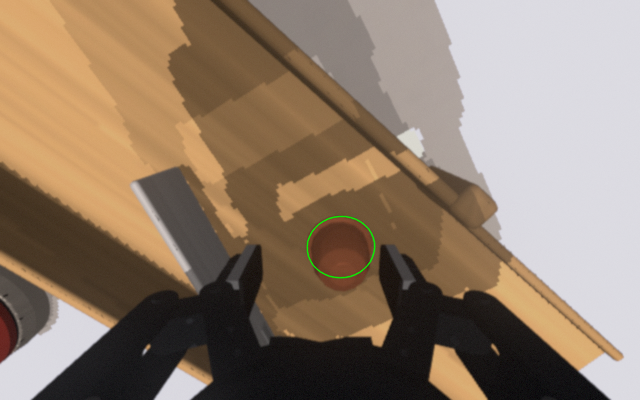

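View pics/w7.png

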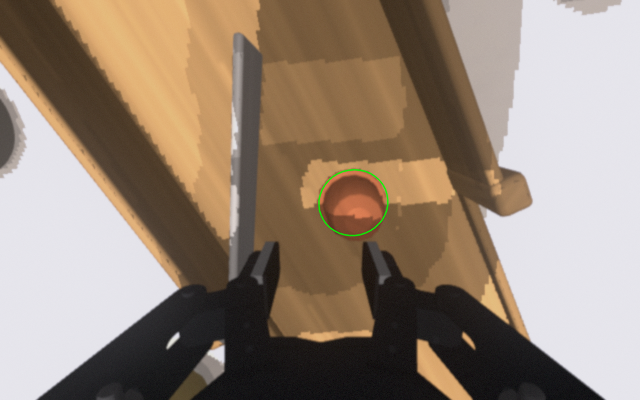

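View pics/s7.png

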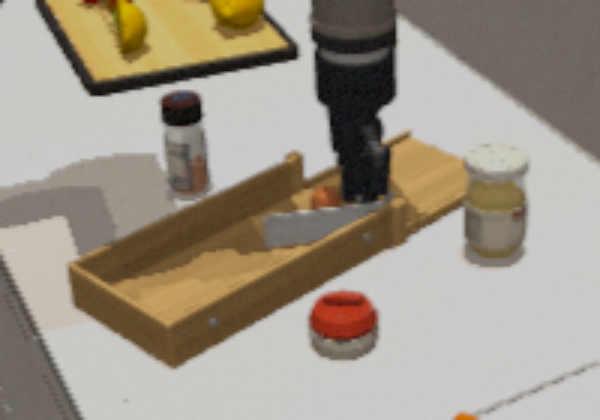

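```bash
python3 - <<'E'
from ov import *
from t3 import *
go=lambda M,op,sp:print(r.move_straight(*pose(M[0],M[1],op),speed=sp,max_force=15))
go(C0,.046,.02)
look('w8',*cap)
st=r.read_state();c=optics.camera_model('wrist');Ti=np.linalg.inv(c['tool_from_camera']);K=c['K'];R=Ro.from_quat(st['eef_rot']).as_matrix()
I=cv2.imread('pics/w8.png');z=np.array([0,0,1])
def pr(x,y,zz):
    X=R.T@(np.array([*W(x,y),zz])-st['eef_pos']);q_=Ti@[*X,1];q_=K@q_[:3];return q_[:2]/q_[2]
tc=loc(st['eef_pos'])
for off in(T/2-.00375,):
    Rr=tc-dirs(ph)[0]*(.046+T)/2
    for s in(-T/2,T/2):
        a=pr(*(Rr+dirs(ph)[0]*s+dirs(ph)[1]*.011),.0105);b=pr(*(Rr+dirs(ph)[0]*s+dirs(ph)[1]*.06),.0105)
        cv2.line(I,tuple(a.astype(int)),tuple(b.astype(int)),(255,0,0),1)
cv2.imwrite('pics/w8.png',cv2.resize(I[130:330,200:460],None,fx=3,fy=3))
E
```

```text
False
21.9333 tcp [-0.0072  0.0204] 0.0067 [ 0.6  0.8 -0. ] 0.045962258414073684
```

View pics/w8.png

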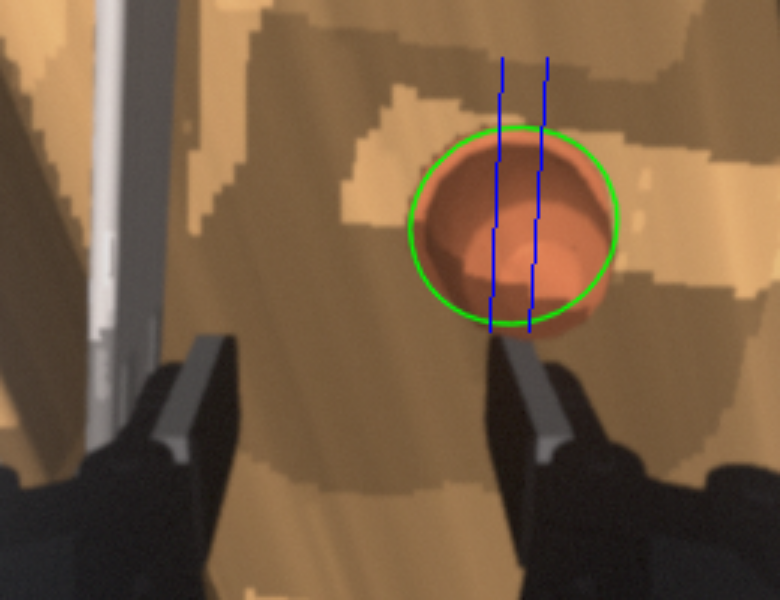

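```bash
python3 - <<'E'
from ov import *
from t3 import *
p=C0[0]+w*.048
print(r.move_straight(*pose(p,ph,.046),speed=.05,max_force=15))
look('w9',*(cap+w*.045))
I=cv2.imread('pics/w9.png');cv2.imwrite('pics/w9.png',cv2.resize(I[130:330,200:460],None,fx=3,fy=3))
E
```

```text
False
23.0917 tcp [0.039  0.0072] 0.0067 [0.1 0.1 0.4] 0.04631351172342743
```

View pics/w9.png

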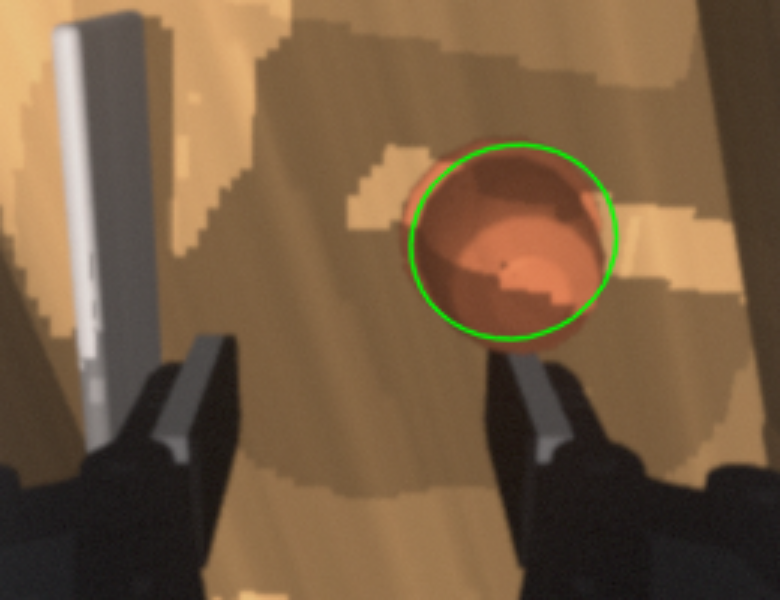

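```bash
python3 - <<'E'
from ov import *
from t3 import *
p=C0[0]+w*.113+u*.001
print(r.move_straight(*pose(p,ph,.046),speed=.05,max_force=15))
look('w10',*(cap+w*.110))
I=cv2.imread('pics/w10.png');cv2.imwrite('pics/w10.png',cv2.resize(I[130:330,200:460],None,fx=3,fy=3))
print(cap+w*.110,np.hypot(*(cap+w*.11-HING))-.0185)
E
```

```text
False
24.5917 tcp [ 0.1017 -0.0098] 0.0067 [0.3 0.3 0.6] 0.04610450004752729
[ 0.11973879 -0.04382011] 0.1406371492937166
```

View pics/w10.png

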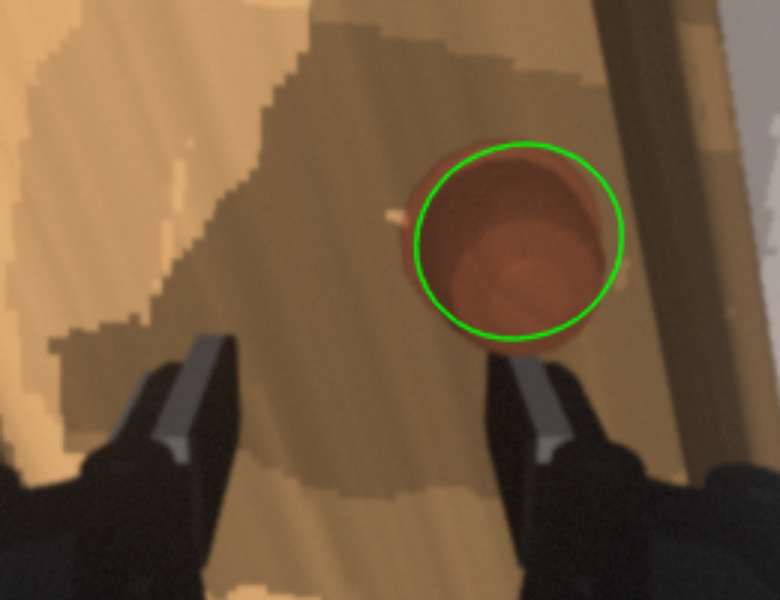

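```bash
python3 - <<'E'
from ov import *
from t3 import *
p=C0[0]+w*.100
print(r.move_straight(*pose(p,ph,.046),speed=.05,max_force=15))
print(r.move_straight(*pose(p,ph,.046,.14),speed=.12,max_force=15))
r.hold(1.0)
st=r.read_state();print(st['time_s'],st['contact_force'])
p,d=optics.get_image('wrist');cv2.imwrite('pics/w11.png',p[:,:,::-1])
p,d=optics.get_image('scene');cv2.imwrite('pics/s11.png',cv2.resize(p[120:260,180:380,::-1],None,fx=3,fy=3))
E
```

```text
False
False
27.2833 [0.89028482 1.49419086 0.52388503]
```

View pics/w11.png

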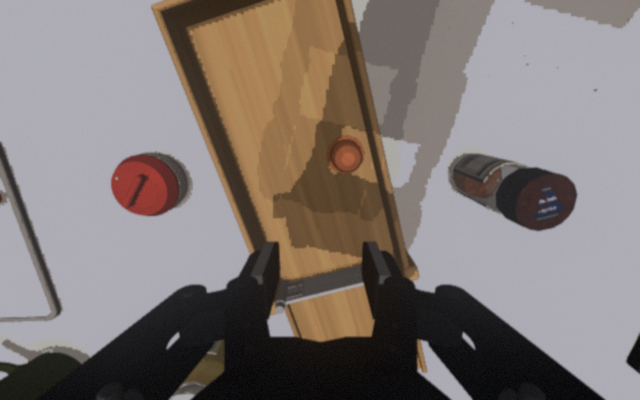

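View pics/s11.png

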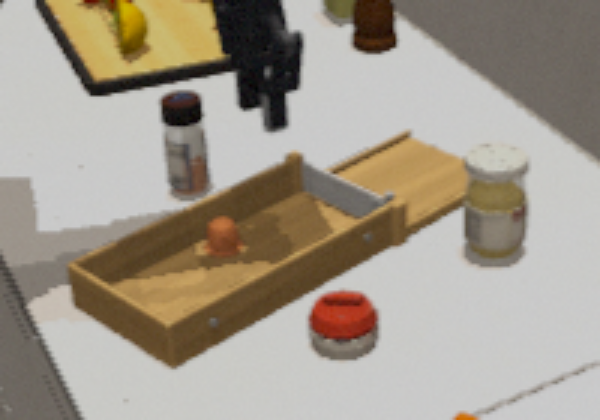

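The flap is shut and the capsule stands upright inside the tray, with the gripper clear of everything. Handing in.

```bash
python3 - <<'E'
from h import *
print(r.finish_job(), r.read_state()['time_s'])
E
```

```text
the job is handed in; nothing more can be done
the job is handed in; nothing more can be done
```

The used capsule is in the tray behind the shut flap, and I have handed the job in. It took about 27 s of the 48 s allowed.

- **How it went:** One finger pushed the flap inward and held it open while the other slid the capsule through the mouth. Halfway through I turned and narrowed the gripper, with the flap still held. I then pushed the capsule to about 120 mm inside the mouth, backed the fingers off and lifted them out. The capsule was never lifted or squeezed.
- **Last check:** The wrist and scene pictures after the fingers came out show the flap shut and the capsule standing upright. By my estimate it is about 20 mm clear of the flap's swing. The spice jar, mustard jar and timer stand where they were. I did not compare the mug, carrot and teaspoon with the first pictures, but the arm never went near them. The tool force read only 1–2 N at each check after the fingers entered the tray.
- **Disagreements:**
  - **Fingertip distance:** The tips were not 25 mm ahead of the TCP as stated. A touch on the worktop put them about 14 mm behind it with the gripper open and 3 mm behind at a 45 mm opening. I used the measured values.
  - **Capsule drift:** The capsule moved sideways on the finger by about 1 mm during the final push. I shifted the finger 1 mm to follow it, and the last picture of that push showed it still off centre by about the same amount.

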